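# Clamp the coupling and tilt it for inspection

### The job

On the tilt fixture, first press the window lid of the nest shut over the plated coupling until its spring catch snaps, with the swing plate still lying down. Then take the swing plate by its bar handle, raise it until it stands at the same angle as the dark setting hand on the graduated quadrant beside it, and hold it still there for the inspection: the program finishes while the gripper is holding the plate up, without letting go. Do not shift the setting hand.

Things in the scene. Friction and masses are not known exactly. Their poses are not given: they have to be found in the camera images.
- tilt_fixture: grey base plate, 200 x 200 x 12 mm, fixed to the bench; origin on the bench top; spans x -70 to +130, y -100 to +100 mm; x points away from the robot at yaw 0. Hinge axis of swing plate and setting hand: along y at x = +100, z = +50 mm. A fixed aluminium arc with ticks every 5 degrees stands on the +y side (radius 165 mm, at y = 104 mm), braced by a bar. Small parts lie about it.
- swing_plate: aluminium plate 175 x 160 x 8 mm; origin mid hinge axis at its far edge; down, its axes are parallel to the base's and it reaches to x = -180 mm. Raising turns it about its +y (handle end up), 0 to 1.25 rad. Free hinge: let go, it falls; about 4 N up at the handle carries it. On it the nest: grey open box 130 x 130 mm, 42 mm high, x = -150 to -20 mm, holding the coupling between packings.
- handle_bar (a point): middle of the handle: round steel bar 12 mm thick, 124 mm long, along the plate's y, at x = -225, z = 0 mm of the swing plate (50 mm above the bench when down). Thin rods 55 mm either side of the middle join it to the plate; gap from bar to plate edge 39 mm, to nest wall 69 mm. Only the bench is below. It may turn between the fingers.
- plate_hinge (a point): middle of the hinge axis of swing plate and setting hand (50 mm above the bench).
- nest_lid (a joint): lid angle in rad relative to the swing plate: 0 shut, positive open (to 1.5); starts part open. A stiff friction hinge keeps the lid where it is left; over the last 10 mm a spring catch resists, then snaps: some 8 to 12 N down on the front rim. Shut, it stays shut.
- lid_lip (a point): middle of the lid's front rim, on its upper face: the place to press; 128 mm from the lid's hinge axis, 4 mm above it when shut (then 104 mm above the bench, plate down). Lid 142 x 130 x 6 mm: aluminium frame (front rim 32 mm wide) with a clear window. Turns with the lid.
- lid_hinge (a point): middle of the lid's hinge axis, along y at the far (+x) rim of the nest, 100 mm above the bench with the plate down.
- setting_hand (a joint): angle of the setting hand in rad above level: the angle to which the swing plate must be raised. Stiff; it is a mark, not to be moved.
- setting_tip (a point): pin at the end of the setting hand (dark steel bar 9 mm high along the outside of the quadrant), 187 mm from the hinge axis, 92 mm to the +y side of the middle. The x axis of this frame lies along the hand, as the swing plate's x axis lies along the plate.
- nest (a point): middle of the nest's inside, fixed to the swing plate.
- coupling_center (a point): centre of the plated quick coupler (41 x 93 x 37 mm, loose) that lies in the nest along y.
Not all that is in view belongs to the job. Leave any green or red look-alike of the part that bears coupling_center alone.

How it is judged:
On the way, in this order (a step that is already met when the one before it is completed fails the run):
1. the nest lid is snapped shut while the swing plate lies down (value of joint nest_lid below 0.025 rad and angle between swing_plate's own z axis and vertical below 0.1 rad), for 0.2 s.
2. the gripper holds the swing plate at the angle of the setting hand (angle between the x axis of swing_plate and the x axis of setting_tip, either way round below 0.07 rad and contact force between the fingers and swing_plate above 2 N), for 0.3 s.
At the end, for the whole second after the job is handed in: The lid is snapped shut (under 0.025 rad), the coupling is in the nest, and the robot holds the swing plate still, within 0.07 rad (4 degrees) of the setting hand's angle, carrying its weight (over 2 N of contact); the setting hand is where it was (within 10 mm) (all of step 2 and value of joint nest_lid below 0.025 rad and angular speed of swing_plate below 0.05 rad/s and distance of setting_tip from where it was at the start of the episode below 0.01 m and distance between coupling_center and nest below 0.03 m); the arm keeps its last pose, push and grip.
It fails at once if the setting hand was pushed out of its setting (distance of setting_tip from where it was at the start of the episode above 0.012 m).
It also fails if it takes over 45 s, if anything falls off the work surface, if the arm or the gripper's body presses on something with over 40 N, if the wrist force passes 120 N, or if a joint passes its speed limit or range.

### The arm

A 7-joint arm with a two-finger parallel gripper is mounted at the origin on a cart in front of the work surface, level with it; the furniture and walls round the work are solid. World frame = base frame: x ahead of the robot, y to its left, z up, the work surface at z = 0. Lengths are in m, angles in rad, forces in N, time in s.
With the tool pointing down it reaches from about 0.4 to 0.875 m from the base axis. Payload 19.3 kg.
Tool frame: the origin (TCP) lies between the finger pads; the fingertips stand 17 mm ahead of it and the grasp point (between the pads) lies 2 mm behind it; z points along the fingers, x is the direction in which the jaws open and shut, and the axes are right-handed (so a half turn about z gives the same grasp; the last joint's range is limited). The gripper opens to 85 mm and grips with 20 to 120 N. Pads are 22 mm wide; open, the fingers measure 114 mm over their backs; the gripper's body (76 mm by 85 mm) begins 54 mm behind the grasp point. The pads swing forward as they close: fully open they stand 13 mm farther back than shut.
Start: joints at [-1.298, 0.521, -0.036, 1.599, 0.021, 1.021, -0.113], TCP at [0.21, 0.589, 0.217] pointing down, gripper open.
Joint ranges: [-2.91, 2.91], [-0.3, 2.13], [-1.5, 1.42], [0.17, 2.43], [-1.26, 4.41], [0.16, 1.93], [-2.52, 2.52]. Speed limits (rad/s): [1.89, 1.89, 2.39, 2.39, 3.01, 3.01, 3.01].

### API

Orientations are given as [roll, pitch, yaw] about the fixed x, y, z axes, in that order (R = Rz(yaw) Ry(pitch) Rx(roll)).
In Python, from workcell import bot gives the robot as it stands. The module is installed in compiled form; this text tells all that it offers.
- The arm moves only by the tool arm_command, never from a script. Its argument "targets" is a list of rows, each a list of 6 numbers: the shift along the tool's x, y, z in mm, then the turn, a rotation vector about the tool's x, y, z in degrees. In form: [[x, y, z, wx, wy, wz], ...]. A call has 1 to 8 rows; each row shifts and turns the pose as measured when the row begins, along the tool's axes as they then stand; what a row does not reach is not made up. A row lasts 1/10 s, in which the tool goes at most 50 mm and 8.59 degrees, less where a joint would pass 70% of its speed; a pose out of reach is approached as far as the arm can. A call is refused whole if a number of a shift passes 50 or a number of a turn 8.59, either way. A call with a gripper value outside its range is refused whole. "grip" is the opening in per cent of the stroke, from 0 (shut) to 100 (fully open), set as the call begins (left out, the last holds). The fingers move at their own pace and stop on an object; "grip_force" is the grip in N (left out, the last holds). Time passes only in rows, so rows that do not move let the fingers close. It gives the time, the measured TCP pose, the force and the opening at its end, in the units of the state.
- bot.observe(): the state, without advancing time (a new reading comes with each control period).
- bot.grab_frame(name): name is "side" or "top"; returns a dict with "color" (400x640x3 uint8, red, green, blue), "depth" (400x640 float32, m along the optical axis (not along the pixel's ray), 0 where there is no reading), "fov_y" (degrees; the focal length in pixels is half the picture's height over the tangent of half this angle, whatever the lens; pixels are square), "cx", "cy" (the principal point, pixels), "D" ([k1, k2, p1, p2, k3] as OpenCV has them; the pictures are not rectified), "R" (3x3) and "t" (3): a world point X has camera coordinates R X + t. Camera axes: x right, y down, z forward; pixel columns grow to the right and rows downward; lengths in m; the calibration is good to about 2 mm. A picture is of the moment at which its call begins.
- bot.job_done(): hands the job in, once; it reports no verdict.
The state is a dict: "clock": time; "qpos": joint angles; "qd": joint speeds; "joint_efforts": joint torques, N m; "position": TCP position; "tool_rot": TCP orientation; "force": force on the tool from outside, world axes, zero at the start; "moment": the same for the moment, N m; "grip_width": finger opening in m.
Only numpy, scipy, OpenCV 4.12 (cv2) and the standard library are available. Lean on these libraries where they do the work, as an engineer would, in place of code of your own. Each camera call takes 0.05 s, during which the arm holds its last target. There are 200 camera calls.

## Working session

There is one attempt and no reset: what is moved stays moved. The work goes in short steps, Python scripts to look and compute and a tool call to move; the robot and the scene stay as the last step left them, time stands still between calls to the robot, and variables do not carry over. Pictures are saved under pics/ and viewed, about 8 in all and at most 12, crops included, and the job is handed in when it is done.

Besides the shell and the picture viewer there is one more tool, called after ">>>" by a JSON object that holds its "name" and its "arguments", one argument or row to a line. arm_command: Moves the arm, as the interface text tells. Its arguments: {"type":"object","properties":{"targets":{"type":"array"},"grip":{"type":"number"},"grip_force":{"type":"number"}},"required":["targets"]}

```bash
mkdir -p pics
cat > h.py <<'E'
import numpy as np,cv2
from workcell import bot
def cam(f):
    h,w=f["color"].shape[:2]; fl=h/2/np.tan(np.radians(f["fov_y"])/2)
    return np.array([[fl,0,f["cx"]],[0,fl,f["cy"]],[0,0,1]])
def ray(f,uv):
    p=cv2.undistortPoints(np.array(uv,float).reshape(-1,1,2),cam(f),np.array(f["D"],float))[:,0]
    R=np.array(f["R"]);t=np.array(f["t"])
    return -R.T@t,(np.c_[p,np.ones(len(p))])@R
def onz(f,uv,z):
    o,d=ray(f,uv); return o+d*((z-o[2])/d[:,2])[:,None]
def dep(f,uv):
    o,d=ray(f,uv); Z=np.array([np.median(f["depth"][int(v)-1:int(v)+2,int(u)-1:int(u)+2]) for u,v in uv]); return o+d*Z[:,None]
def proj(f,X):
    R=np.array(f["R"]); return cv2.projectPoints(np.array(X,float).reshape(-1,3),cv2.Rodrigues(R)[0],np.array(f["t"],float),cam(f),np.array(f["D"],float))[0][:,0]
E
python3 - <<'E'
from h import *
import pickle
F={n:bot.grab_frame(n) for n in("side","top")}
pickle.dump(F,open("f0.pkl","wb"))
for n,f in F.items(): cv2.imwrite(f"pics/{n}0.png",f["color"][...,::-1]); print(n,f["fov_y"],f["D"],-np.array(f["R"]).T@f["t"],np.array(f["R"])[2],(f["depth"]>0).mean())
print(bot.observe())
E
```

```text
side 42.941476445921886 [-0.11477779  0.          0.          0.          0.        ] [-0.00266363 -0.7716555   0.49392814] [ 0.49550152  0.77612643 -0.39000771] 0.8262109375
top 55.3485106490029 [-0.0699083  0.         0.         0.         0.       ] [0.36534306 0.0427344  0.91980756] [ 0.21883153  0.00909102 -0.97572031] 0.99588671875
{'clock': 0.1, 'qpos': array([-1.29817924,  0.52194885, -0.03631701,  1.59992954,  0.02121806,
        1.02112538, -0.1128274 ]), 'qd': array([-3.42648841e-04, -1.45851271e-03, -3.02877009e-04, -1.04059272e-03,
        1.84285588e-04, -1.22244118e-05,  2.99864025e-04]), 'joint_efforts': array([ 3.35329867e-03, -9.28479624e+01,  1.98364198e+00, -3.70530009e+01,
        1.80919643e-02,  5.39591303e-03, -6.91368678e-05]), 'position': array([0.21002663, 0.58832062, 0.21649457]), 'tool_rot': array([3.14149983e+00, 1.02149876e-03, 1.22794083e+00]), 'force': array([-0.63500089, -1.01598321, -0.24293687]), 'moment': array([-0.01259804, -0.03265585, -0.01537835]), 'grip_width': 0.08536899740972383}
```

View pics/top0.png

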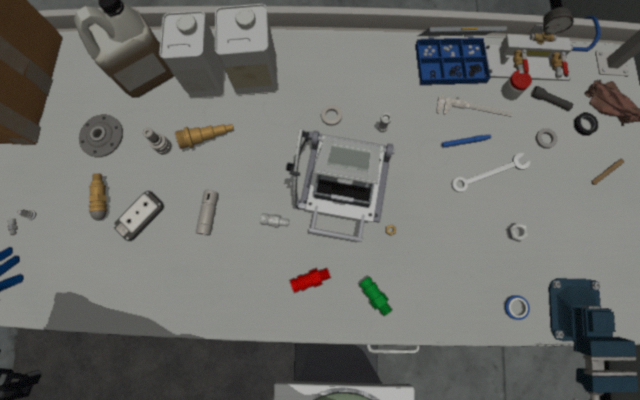

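View pics/side0.png

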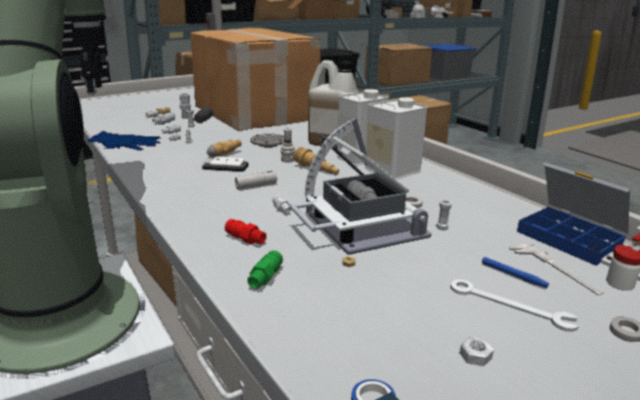

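The top view shows the fixture at about (340,185) with its handle at (335,235) and the quadrant on the left at (297,165). The side view shows the same fixture at about (365,200) with the lid partly open. I'll enlarge both.

Run:
```python
from h import *
import pickle
F=pickle.load(open("f0.pkl","rb"))
a=F["top"]["color"][120:250,270:410,::-1]; b=F["side"]["color"][110:260,280:440,::-1]
cv2.imwrite("pics/ct.png",cv2.resize(a,None,fx=5.6,fy=4.6*5.6/4.6*0+5.6*0+4.6,interpolation=3) if 0 else cv2.resize(a,None,fx=4.6,fy=4.6,interpolation=2))
cv2.imwrite("pics/cs.png",cv2.resize(b,None,fx=4,fy=4,interpolation=2))
f=F["top"]
for uv in [(335,237),(345,232),(350,157),(325,170),(390,150),(312,230),(362,240),(345,172),(310,205),(375,200)]: print(uv,dep(f,[uv])[0].round(4))
```

```text
(335, 237) [0.4888 0.027  0.0051]
(345, 232) [0.5023 0.0029 0.0006]
(350, 157) [0.643  0.0011 0.1452]
(325, 170) [0.5988 0.0532 0.1881]
(390, 150) [ 0.692  -0.0982  0.065 ]
(312, 230) [0.4966 0.0809 0.0561]
(362, 240) [ 4.84e-01 -3.86e-02 -3.00e-04]
(345, 172) [0.5967 0.0129 0.1845]
(310, 205) [0.5558 0.0877 0.0526]
(375, 200) [ 0.572  -0.0638  0.0517]
```

View pics/ct.png

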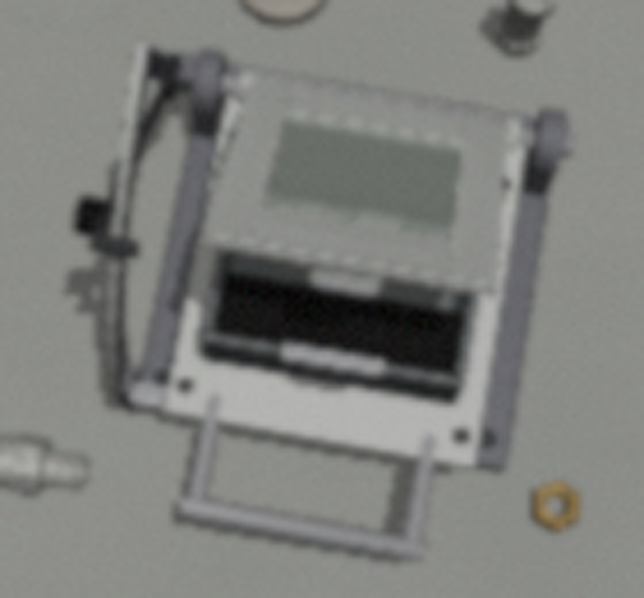

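View pics/cs.png

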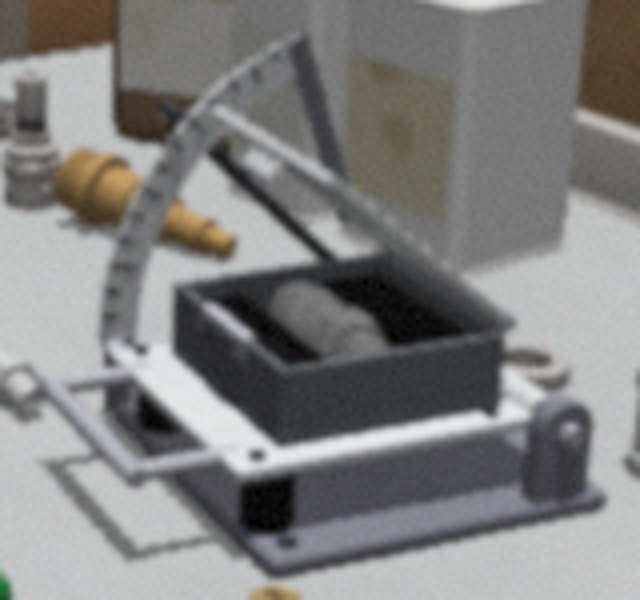

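The top crop shows the bar handle from (310,231) to (361,240), the hinge bosses at (315,136) and (390,148), and the setting-hand tip at (290,167). The side crop shows the bar from (288,202) to (314,228) and the setting hand from its tip at about (322,137) down to the right. The lid is open about 40°. Next I'll triangulate these points.

```bash
cat >> h.py <<'E'
def tri(fa,ua,fb,ub):
    (o1,d1),(o2,d2)=ray(fa,[ua]),ray(fb,[ub]); d1=d1[0]/np.linalg.norm(d1[0]);d2=d2[0]/np.linalg.norm(d2[0])
    s=np.linalg.lstsq(np.c_[d1,-d2],o2-o1,rcond=None)[0]; p,q=o1+s[0]*d1,o2+s[1]*d2
    return (p+q)/2,np.linalg.norm(p-q)
E
python3 - <<'E'
from h import *
import pickle
F=pickle.load(open("f0.pkl","rb")); T,S=F["top"],F["side"]
t=lambda x,y:((x+.5)/4.6-.5+270,(y+.5)/4.6-.5+120)
s=lambda x,y:((x+.5)/4-.5+280,(y+.5)/4-.5+110)
P={}
for n,a,b in [("barL",t(184,511),s(30,366)),("barR",t(416,550),s(135,470)),("tip",t(93,215),s(170,108)),("lipL",t(212,240),s(215,108)),("lipR",t(490,288),s(395,250)),("bossR",t(553,128),s(572,432)),("plateL",t(172,405),s(115,352)),("plateR",t(474,463),s(243,470)),("lidhR",t(520,118),s(512,325)),("lidR2",t(500,287),s(0,0))][:9]:
    P[n],e=tri(T,a,S,b); print(n,P[n].round(4),round(e,4))
bm=(P["barL"]+P["barR"])/2; v=P["barL"]-P["barR"]; yaw=np.arctan2(-v[0],v[1]);print("bar",bm,np.linalg.norm(v),yaw)
# bar on z=.05, hinge bosses on z=.05..
bz=onz(T,[t(184,511),t(416,550)],.052); print("bar z=.052",bz,bz.mean(0),np.arctan2(-(bz[0]-bz[1])[0],(bz[0]-bz[1])[1]))
hz=onz(T,[t(207,75),t(550,130)],.066); print("boss",hz,hz.mean(0),np.arctan2(-(hz[0]-hz[1])[0],(hz[0]-hz[1])[1]))
# plane-fit lid depth
d=S["depth"]; 
pts=[t(x,y) for x,y in [(245,100),(230,160),(225,220),(300,240),(400,258),(470,265),(490,200),(500,140),(400,110)]]
X=dep(T,pts); n=np.linalg.svd(X-X.mean(0))[2][2]; n*=np.sign(n[2]); print("lid normal",n,np.degrees(np.arccos(n[2])),X.round(3))
E
```

```text
barL [0.4912 0.0874 0.0619] 0.0063
barR [ 0.4789 -0.0295  0.0529] 0.0001
tip [0.6047 0.1272 0.1775] 0.0075
lipL [0.5925 0.0719 0.1927] 0.0014
lipR [ 0.5955 -0.0599  0.1516] 0.0206
bossR [ 0.7041 -0.0999  0.0471] 0.003
plateL [0.5475 0.0951 0.0546] 0.0031
plateR [ 0.5232 -0.058   0.0537] 0.0004
lidhR [ 0.6846 -0.0728  0.1025] 0.009
bar [0.48504816 0.02895739 0.05741553] 0.1178298227197851 -0.1042507232042057
bar z=.052 [[ 0.49550232  0.08647535  0.052     ]
 [ 0.4789944  -0.02950844  0.052     ]] [0.48724836 0.02848346 0.052     ] -0.1413799909565235
boss [[ 0.72255934  0.08223172  0.066     ]
 [ 0.69698753 -0.09615523  0.066     ]] [ 0.70977343 -0.00696175  0.066     ] -0.14238025128028378
lid normal [ 0.69977591 -0.01950711  0.71409604] 44.430834869721366 [[ 0.712  0.062  0.059]
 [ 0.645  0.066  0.152]
 [ 0.605  0.067  0.184]
 [ 0.596  0.033  0.186]
 [ 0.589 -0.01   0.188]
 [ 0.587 -0.041  0.187]
 [ 0.629 -0.054  0.151]
 [ 0.671 -0.063  0.117]
 [ 0.69  -0.016  0.106]]
```

```bash
cat >> h.py <<'E'
from scipy.spatial.transform import Rotation as Ro,Slerp
YAW=-0.142; AX=np.array([np.cos(YAW),np.sin(YAW),0]); AY=np.array([-np.sin(YAW),np.cos(YAW),0]); AZ=np.array([0,0,1.])
H=np.array([.710,-.0045,.05])
def W(x,y,z): return H*[1,1,0]+x*AX+y*AY+z*AZ   # fixture axes from hinge, z above bench
def L(X): d=np.array(X)-H*[1,1,0]; return np.array([d@AX,d@AY,d[2]])
def plan(p,rpy,n):
    o=bot.observe(); R0=Ro.from_euler("xyz",o["tool_rot"]); R1=Ro.from_euler("xyz",rpy); sl=Slerp([0,1],Ro.concatenate([R0,R1]))
    for i in range(n):
        a,b=sl(i/n),sl((i+1)/n); d=a.inv().apply((np.array(p)-o["position"])/n)*1000; w=np.degrees((a.inv()*b).as_rotvec())
        print([round(float(v),1) for v in np.r_[d,w]])
E
python3 - <<'E'
from h import *
import pickle
F=pickle.load(open("f0.pkl","rb")); T,S=F["top"],F["side"]
print("lip",W(-.112,0,.19),"shut",W(-.148,0,.104))
plan(W(-.107,0,.30),[np.pi,0,YAW],16)
# setting hand: dark line in side view
g=S["color"].max(2).astype(int); m=np.zeros_like(g,bool); 
for v in range(138,176):
    print(v,[(u,int(g[v,u])) for u in range(315,372) if g[v,u]<75], end=";") if v%3==0 else 0
gt=T["color"].max(2); ys,xs=np.where(gt[155:180,280:300]<60); print("\ntop dark",xs.mean()+280,ys.mean()+155,xs.min()+280,xs.max()+280,ys.min()+155,ys.max()+155)
E
```

```text
lip [0.59912729 0.01135061 0.19      ] shut [0.56348963 0.01644544 0.104     ]
[-25.7, 35.3, -5.2, 0.0, 0.0, 4.9]
[-22.6, 37.4, -5.2, 0.0, 0.0, 4.9]
[-19.3, 39.2, -5.2, 0.0, 0.0, 4.9]
[-15.9, 40.7, -5.2, 0.0, 0.0, 4.9]
[-12.4, 41.9, -5.2, 0.0, 0.0, 4.9]
[-8.7, 42.8, -5.2, 0.0, 0.0, 4.9]
[-5.0, 43.4, -5.2, 0.0, 0.0, 4.9]
[-1.3, 43.7, -5.2, 0.0, 0.0, 4.9]
[2.4, 43.6, -5.2, 0.0, 0.0, 4.9]
[6.2, 43.3, -5.2, 0.0, 0.0, 4.9]
[9.8, 42.6, -5.2, 0.0, 0.0, 4.9]
[13.4, 41.6, -5.2, 0.0, 0.0, 4.9]
[16.9, 40.3, -5.2, 0.0, 0.0, 4.9]
[20.3, 38.7, -5.2, 0.0, 0.0, 4.9]
[23.6, 36.8, -5.2, 0.0, 0.0, 4.9]
[26.6, 34.7, -5.2, 0.0, 0.0, 4.9]
138 [(315, 73), (316, 65), (317, 69), (318, 68), (319, 70), (320, 68), (321, 56), (322, 45), (323, 50), (324, 50), (325, 68), (358, 72), (359, 72), (360, 69)];141 [(315, 63), (316, 67), (317, 65), (318, 64), (319, 67), (320, 65), (321, 54), (322, 42), (323, 72), (359, 68), (360, 72), (361, 72)];144 [(315, 58), (316, 59), (317, 55), (318, 62), (319, 56), (320, 59), (360, 67), (361, 67), (362, 69)];147 [(333, 59), (334, 47), (335, 49), (336, 54), (360, 73), (361, 66), (362, 68), (363, 72)];150 [(334, 70), (335, 42), (336, 30), (337, 54), (362, 69), (363, 69), (364, 73)];153 [(337, 68), (338, 42), (339, 39), (340, 37), (341, 59)];156 [(340, 60), (341, 48), (342, 39), (343, 52)];159 [(344, 48), (345, 41), (346, 45), (347, 68)];162 [(347, 73), (348, 39), (349, 44), (350, 61)];165 [(351, 53), (352, 43), (353, 67)];168 [(354, 52), (355, 50), (356, 69)];171 [(357, 66), (358, 47), (359, 59)];174 [(360, 63), (361, 45), (362, 54)];
top dark 291.10769230769233 168.75384615384615 287 298 163 175
```

>>> {"name": "arm_command", "arguments": {
  "targets": [
    [-26,35,-10,0,0,4.9],
    [-23,37,-10,0,0,4.9],
    [-19,39,-10,0,0,4.9],
    [-16,41,-10,0,0,4.9],
    [-12,42,-10,0,0,4.9],
    [-9,43,-10,0,0,4.9],
    [-5,43,-8,0,0,4.9],
    [-1,44,-8,0,0,4.9]
  ],
  "grip": 0
}}

```text
clock: 0.9
position: [0.406, 0.2905, 0.2916]
tool_rot: [3.141, 0.007, 0.528]
force: [0.5, 0.6, -0.0]
grip_width: 0.0003
```

Run:
```python
from h import *
import pickle
F=pickle.load(open("f0.pkl","rb")); T,S=F["top"],F["side"]
uv=[(335.9,150),(339.2,153),(341.7,156),(345.4,159),(348.6,162),(351.9,165),(354.9,168),(358,171),(361,174)]
o,d=ray(S,uv); ol=L(o); dl=d@np.c_[AX,AY,AZ]
for Y in (.088,.092,.098,.104,.108,.112,.116,.12):
    P=ol+dl*((Y-ol[1])/dl[:,1])[:,None]; s,c=np.polyfit(-P[:,0],P[:,2]-.05,1)
    print(Y,"slope deg",np.degrees(np.arctan(s)).round(2),"offset at hinge mm",(c*np.cos(np.arctan(s))*1000).round(1),"radii",(-P[[0,-1],0]/np.cos(np.arctan(s))).round(3))
# top-view rays through the tip blob
o,d=ray(T,[(291,167),(295,166.5)]); ol=L(o); dl=d@np.c_[AX,AY,AZ]
for Y in (.1,.108,.116):
    P=ol+dl*((Y-ol[1])/dl[:,1])[:,None]; print(Y,P.round(3).tolist())
for r in (.18,.187):
  for a in (40,42,44,46,48,50):
    a_=np.radians(a); print(r,a,proj(T,W(-r*np.cos(a_),.112,.05+r*np.sin(a_))).round(1),proj(S,W(-r*np.cos(a_),.112,.05+r*np.sin(a_))).round(1))
```

```text
0.088 slope deg 44.38 offset at hinge mm -1.4 radii [0.148 0.055]
0.092 slope deg 44.38 offset at hinge mm -1.0 radii [0.145 0.052]
0.098 slope deg 44.38 offset at hinge mm -0.4 radii [0.141 0.047]
0.104 slope deg 44.38 offset at hinge mm 0.2 radii [0.137 0.042]
0.108 slope deg 44.38 offset at hinge mm 0.7 radii [0.134 0.038]
0.112 slope deg 44.38 offset at hinge mm 1.1 radii [0.131 0.035]
0.116 slope deg 44.38 offset at hinge mm 1.5 radii [0.128 0.032]
0.12 slope deg 44.38 offset at hinge mm 1.9 radii [0.125 0.028]
0.1 [[-0.143, 0.1, 0.253], [-0.126, 0.1, 0.204]]
0.108 [[-0.127, 0.108, 0.201], [-0.108, 0.108, 0.147]]
0.116 [[-0.111, 0.116, 0.149], [-0.091, 0.116, 0.091]]
0.18 40 [[289.7 176.8]] [[318.2 142.6]]
0.18 42 [[289.9 174.2]] [[319.9 140.3]]
0.18 44 [[290.  171.6]] [[321.7 138.1]]
0.18 46 [[290.3 168.9]] [[323.6 135.9]]
0.18 48 [[290.5 166.1]] [[325.5 133.8]]
0.18 50 [[290.7 163.2]] [[327.5 131.8]]
0.187 40 [[289.  178.7]] [[316.  140.9]]
0.187 42 [[289.2 176. ]] [[317.8 138.5]]
0.187 44 [[289.4 173.2]] [[319.7 136.2]]
0.187 46 [[289.6 170.4]] [[321.7 133.9]]
0.187 48 [[289.8 167.5]] [[323.7 131.8]]
0.187 50 [[290.1 164.5]] [[325.7 129.6]]
```

>>> {"name": "arm_command", "arguments": {
  "targets": [
    [3,44,-2,0,0,4.9],
    [6,43,-2,0,0,4.9],
    [10,43,0,0,0,4.9],
    [14,42,0,0,0,4.9],
    [17,40,0,0,0,4.9],
    [20,39,0,0,0,4.9],
    [23,36,0,0,0,4.9],
    [10,10,0,0,0,4]
  ]
}}

```text
clock: 1.7
position: [0.5873, 0.0067, 0.2968]
tool_rot: [3.137, 0.003, -0.173]
force: [-0.7, 0.3, 0.6]
grip_width: -0.0002
```

Run:
```python
from h import *
f=bot.grab_frame("side"); o=bot.observe(); print(o["position"],L(o["position"]),o["tool_rot"],o["force"])
plan(W(-.107,0,.25),[np.pi,0,YAW],2)
# tip of arm geometry check
print(proj(f,o["position"]+[0,0,-.017]))
```

```text
[0.58779029 0.00644051 0.29660206] [-0.122528   -0.00646513  0.29660206] [ 3.13656642  0.00325034 -0.17765481] [-1.10927182 -1.6009525  -1.26392861]
[7.7, -3.6, 23.3, 0.1, 0.1, -1.0]
[7.7, -3.4, 23.3, 0.1, 0.1, -1.0]
[[352.19311575 101.9594859 ]]
```

>>> {"name": "arm_command", "arguments": {
  "targets": [
    [8,-3.5,23,0,0,-1],
    [8,-3.5,23,0,0,-1],
    [0,0,15,0,0,0],
    [0,0,12,0,0,0]
  ]
}}

```text
clock: 2.15
position: [0.6056, 0.0095, 0.2213]
tool_rot: [3.137, 0.003, -0.143]
force: [0.0, 0.3, -0.5]
grip_width: -0.0002
```

Run:
```python
from h import *
f=bot.grab_frame("side"); o=bot.observe(); print(o["position"],L(o["position"]),o["tool_rot"],o["force"])
cv2.imwrite("pics/s1.png",cv2.resize(f["color"][80:260,270:450,::-1],None,fx=3.2,fy=3.2,interpolation=2))
```

```text
[0.60483428 0.0097863  0.21953876] [-0.10612906 -0.00074089  0.21953876] [ 3.13628657  0.00461962 -0.14282762] [-1.04976562  1.15686109 -3.38167238]
```

View pics/s1.png

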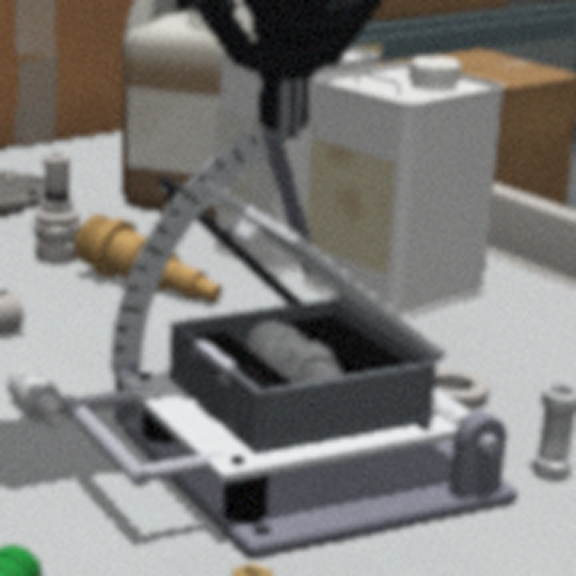

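Run:
```python
from h import *
f=bot.grab_frame("side"); o=bot.observe(); c=lambda X:((proj(f,X)-[270,80])*3.2).round(0).tolist()
print("tip",c(o["position"]+[0,0,-.017]),"tcp",c(o["position"]))
for a in (30,44):
  r=np.radians(a); print(a,[c(W(-.02-.142*np.cos(r),y,.1+.142*np.sin(r))) for y in(-.065,0,.065)])
print("hinge",c(W(-.02,-.065,.1)),"nest",c(W(-.15,-.065,.096)),c(W(-.15,.065,.096)),"arc end",c(W(-.165,.104,.05)))
uv=[(x/3.2+270,y/3.2+80) for x,y in [(290,130),(285,100)]]; print(dep(f,uv))
```

```text
tip [[277.0, 185.0]] tcp [[278.0, 159.0]]
30 [[[272.0, 274.0]], [[222.0, 242.0]], [[177.0, 213.0]]]
44 [[[305.0, 225.0]], [[253.0, 196.0]], [[207.0, 169.0]]]
hinge [[435.0, 354.0]] nest [[257.0, 391.0]] [[166.0, 320.0]] arc end [[121.0, 365.0]]
[[ 6.03610276e-01 -2.49368603e-03  2.42460595e-01]
 [ 6.00314200e-01 -3.83409056e-04  2.61202171e-01]]
```

>>> {"name": "arm_command", "arguments": {
  "targets": [
    [0,0,8,0,0,0],
    [-2,0,8,0,0,0],
    [-3,0,8,0,0,0],
    [-4,0,8,0,0,0]
  ]
}}

```text
clock: 2.65
position: [0.5965, 0.0112, 0.1892]
tool_rot: [3.138, 0.001, -0.143]
force: [-0.4, -0.1, -0.4]
grip_width: -0.0005
```

Run:
```python
from h import *
f=bot.grab_frame("side"); o=bot.observe(); print(o["position"],L(o["position"]),o["tool_rot"],o["force"])
cv2.imwrite("pics/s2.png",cv2.resize(f["color"][80:260,270:450,::-1],None,fx=3.2,fy=3.2,interpolation=2))
```

```text
[0.5953     0.01134592 0.18787633] [-0.1157881  -0.00054629  0.18787633] [ 3.13718955e+00  2.58952958e-03 -1.42454049e-01] [-0.38979577  0.12361155 -2.71211606]
```

View pics/s2.png

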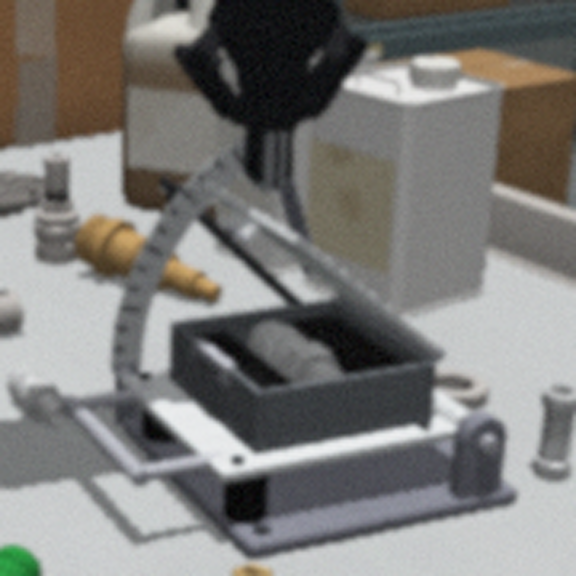

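Run:
```python
from h import *
o=bot.observe(); print(o["position"])
for n in("side","top"):
    f=bot.grab_frame(n); v,u=np.mgrid[0:400,0:640]; uv=np.c_[u.ravel(),v.ravel()].astype(float)
    oo,d=ray(f,uv); P=oo+d*f["depth"].reshape(-1,1); 
    D=P-o["position"]; l=np.c_[D@AX,D@AY,D[:,2]]
    k=(np.abs(l[:,0])<.03)&(np.abs(l[:,1])<.03)&(l[:,2]>-.02)&(l[:,2]<.08)&(f["depth"].ravel()>0)
    h=np.histogram(l[k,2],bins=np.arange(-.02,.081,.01)); print(n,h[0]); 
    q=k&(l[:,2]<.03); print(np.c_[uv[q],l[q].round(3)][::max(1,q.sum()//14)])
```

```text
[0.5953     0.01134592 0.18787633]
side [ 19  63  47  20  64  75  78  81 152 106]
[[ 3.46e+02  1.32e+02 -1.30e-02  2.00e-03  3.00e-02]
 [ 3.50e+02  1.34e+02 -8.00e-03 -5.00e-03  2.70e-02]
 [ 3.50e+02  1.35e+02 -9.00e-03 -7.00e-03  2.60e-02]
 [ 3.52e+02  1.36e+02 -6.00e-03 -1.00e-02  2.40e-02]
 [ 3.55e+02  1.37e+02 -1.00e-03 -1.20e-02  2.20e-02]
 [ 3.50e+02  1.39e+02 -5.00e-03  0.00e+00  1.50e-02]
 [ 3.42e+02  1.42e+02 -1.10e-02  2.20e-02  3.00e-03]
 [ 3.47e+02  1.44e+02 -1.10e-02  2.00e-03  5.00e-03]
 [ 3.50e+02  1.46e+02 -1.20e-02 -1.40e-02  5.00e-03]
 [ 3.44e+02  1.48e+02 -1.40e-02  7.00e-03 -5.00e-03]
 [ 3.46e+02  1.49e+02 -1.40e-02 -2.00e-03 -4.00e-03]
 [ 3.48e+02  1.50e+02 -1.40e-02 -1.00e-02 -4.00e-03]
 [ 3.52e+02  1.51e+02  3.00e-03  4.00e-03 -1.20e-02]
 [ 3.44e+02  1.53e+02 -1.90e-02 -3.00e-03 -1.10e-02]
 [ 3.48e+02  1.55e+02 -1.70e-02 -1.50e-02 -1.20e-02]]
top [0 0 0 0 0 0 0 0 0 0]
[]
```

The picture shows the lid still unmoved and the fingertips above the rim. The visible tip is near crop (275,185), so the real tips sit higher than the stated 17 mm ahead of the TCP. I'll go on carefully and watch the force.

>>> {"name": "arm_command", "arguments": {
  "targets": [
    [0,0,6,0,0,0],
    [0,0,6,0,0,0],
    [-1,0,6,0,0,0]
  ]
}}

```text
clock: 3.1
position: [0.5963, 0.0113, 0.1714]
tool_rot: [3.138, -0.001, -0.142]
force: [0.3, -0.4, 0.4]
grip_width: -0.0002
```

>>> {"name": "arm_command", "arguments": {
  "targets": [
    [-3,0,6,0,0,0],
    [-3,0,6,0,0,0],
    [-3,0,6,0,0,0]
  ]
}}

```text
clock: 3.4
position: [0.5867, 0.0125, 0.1516]
tool_rot: [3.138, -0.001, -0.143]
force: [0.1, -1.1, 0.7]
grip_width: -0.0
```

Run:
```python
from h import *
f=bot.grab_frame("side"); o=bot.observe(); print(o["position"],L(o["position"]),o["tool_rot"],o["force"])
cv2.imwrite("pics/s3.png",cv2.resize(f["color"][80:260,270:450,::-1],None,fx=3.2,fy=3.2,interpolation=2))
```

```text
[0.58585149 0.01256051 0.15060868] [-0.12531341 -0.0006811   0.15060868] [ 3.13754402e+00  7.32427245e-04 -1.42623392e-01] [-0.62275375  0.06697247 -0.4476645 ]
```

View pics/s3.png

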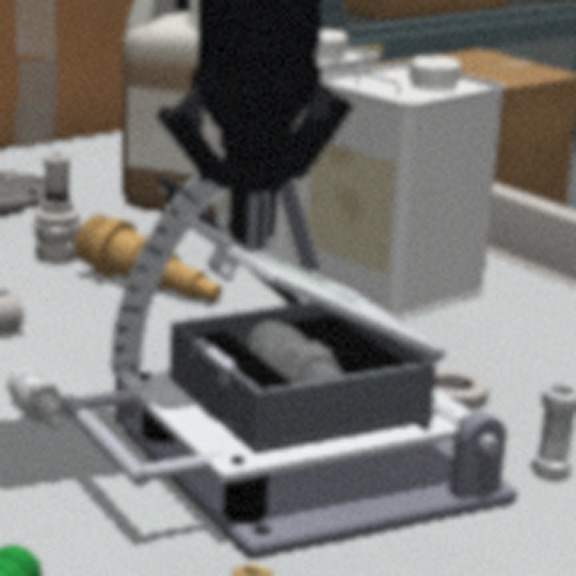

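The lid is now moving down with the fingertips, which touch it near crop (250,245). I'll continue along the arc.

>>> {"name": "arm_command", "arguments": {
  "targets": [
    [-3,0,7,0,0,0],
    [-3,0,7,0,0,0],
    [-3,0,7,0,0,0],
    [-2,0,7,0,0,0]
  ]
}}

```text
clock: 3.85
position: [0.5743, 0.0143, 0.1208]
tool_rot: [3.138, -0.0, -0.142]
force: [-0.2, 0.5, 0.4]
grip_width: 0.0001
```

>>> {"name": "arm_command", "arguments": {
  "targets": [
    [-2,0,6,0,0,0],
    [-2,0,6,0,0,0]
  ]
}}

```text
clock: 4.05
position: [0.57, 0.0148, 0.1076]
tool_rot: [3.138, -0.0, -0.142]
force: [0.7, -0.3, 0.2]
grip_width: 0.0004
```

>>> {"name": "arm_command", "arguments": {
  "targets": [
    [-2,0,6,0,0,0]
  ]
}}

```text
clock: 4.15
position: [0.5678, 0.0151, 0.101]
tool_rot: [3.138, -0.0, -0.142]
force: [0.1, -0.1, 0.7]
grip_width: 0.0001
```

Run:
```python
from h import *
f=bot.grab_frame("side"); o=bot.observe(); print(o["position"],L(o["position"]),o["tool_rot"],o["force"])
cv2.imwrite("pics/s4.png",cv2.resize(f["color"][80:260,270:450,::-1],None,fx=3.2,fy=3.2,interpolation=2))
X=dep(f,[(x,y) for x,y in [(340,160),(335,165),(360,170),(380,180),(400,190)]]); print(np.array([L(p) for p in X]).round(3))
```

```text
[0.56706917 0.01514024 0.10007351] [-0.14427178 -0.00078548  0.10007351] [ 3.13739325e+00  1.16948466e-03 -1.42373313e-01] [-0.48147521 -0.86641288 -0.60937819]
[[-0.148 -0.012  0.166]
 [-0.156 -0.006  0.154]
 [-0.06   0.058  0.109]
 [-0.047 -0.005  0.106]
 [-0.037 -0.067  0.105]]
```

>>> {"name": "arm_command", "arguments": {
  "targets": [
    [-1,0,5,0,0,0]
  ]
}}

```text
clock: 4.3
position: [0.5666, 0.0152, 0.0955]
tool_rot: [3.138, -0.0, -0.142]
force: [2.6, -0.1, 9.4]
grip_width: -0.0003
```

>>> {"name": "arm_command", "arguments": {
  "targets": [
    [-1,0,4,0,0,0]
  ]
}}

```text
clock: 4.4
position: [0.5664, 0.0153, 0.0917]
tool_rot: [3.138, -0.002, -0.143]
force: [2.5, -0.6, 1.8]
grip_width: 0.0
```

>>> {"name": "arm_command", "arguments": {
  "targets": [
    [0,0,4,0,0,0]
  ]
}}

```text
clock: 4.5
position: [0.5667, 0.0152, 0.0881]
tool_rot: [3.138, -0.002, -0.143]
force: [-15.3, 1.4, 53.7]
grip_width: -0.0001
```

>>> {"name": "arm_command", "arguments": {
  "targets": [
    [0,0,3,0,0,0]
  ]
}}

```text
clock: 4.6
position: [0.5668, 0.0153, 0.0871]
tool_rot: [3.14, -0.003, -0.143]
force: [-27.2, 3.5, 84.6]
grip_width: -0.0001
```

Run:
```python
from h import *
f=bot.grab_frame("side"); o=bot.observe(); print(o["position"],L(o["position"]),o["tool_rot"],o["force"])
cv2.imwrite("pics/s4.png",cv2.resize(f["color"][80:260,270:450,::-1],None,fx=3.2,fy=3.2,interpolation=2))
```

```text
[0.56678828 0.01529227 0.08741487] [-0.14457135 -0.00067473  0.08741487] [ 3.14024419e+00 -2.62479149e-03 -1.43235999e-01] [-23.61863314   2.54675367  72.89647536]
```

View pics/s4.png

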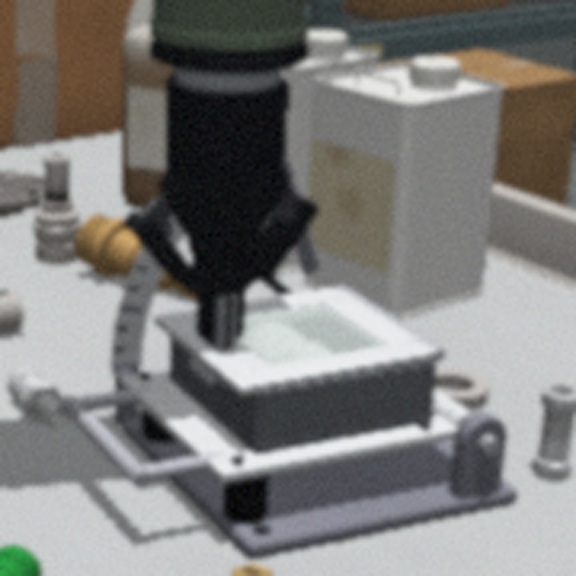

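The lid is shut flat. The force peaked at 9.4 N, dropped to 1.8 N as the catch snapped, then rose at the hard stop. I let that last push climb too high, to 85 N, so I'll back off. The contact also shows that the tips end about 16 mm above the reported TCP.

>>> {"name": "arm_command", "arguments": {
  "targets": [
    [0,0,-5,0,0,0],
    [0,0,-20,0,0,0],
    [-10,0,-30,0,0,0],
    [-20,0,-30,0,0,0]
  ],
  "grip": 45
}}

```text
clock: 5.05
position: [0.5361, 0.0191, 0.1728]
tool_rot: [3.139, 0.001, -0.144]
force: [-0.5, 0.4, 0.2]
grip_width: 0.0384
```

Run:
```python
from h import *
f=bot.grab_frame("side"); o=bot.observe(); print(o["position"],L(o["position"]),o["tool_rot"],o["force"],o["grip_width"])
g=lambda x,y:((x+.5)/3.2-.5+270,(y+.5)/3.2-.5+80)
print("tip on lid",[L(p).round(4) for p in onz(f,[g(200,340),g(222,348),g(243,350)],.105)])
print("L bar by top", L([.4872,.0285,.05]))
# lid flatness by depth in side view
X=np.array([L(p) for p in dep(f,[g(x,y) for x,y in [(180,322),(250,380),(330,370),(420,355),(350,300),(400,335)]])]); print(X.round(4))
plan(W(-.225,0,.15),[np.pi,0,YAW],4)
```

```text
[0.53474279 0.0192867  0.17683737] [-0.1768596  -0.00125569  0.17683737] [ 3.14113173e+00 -1.63368283e-03 -1.44822154e-01] [ 5.00387701 -0.14273896  7.60354872] 0.038448564282425955
tip on lid [array([-0.1549,  0.0053,  0.105 ]), array([-0.148 , -0.0123,  0.105 ]), array([-0.1372, -0.0204,  0.105 ])]
L bar by top [-0.22522777  0.00113647  0.05      ]
[[-0.1505  0.0438  0.103 ]
 [-0.1537 -0.0609  0.1031]
 [-0.1002 -0.0661  0.103 ]
 [-0.0336 -0.0661  0.1025]
 [-0.0245  0.0348  0.1038]
 [-0.0277 -0.0335  0.1033]]
[-12.0, -0.3, 6.7, 0.0, -0.0, -0.0]
[-12.0, -0.3, 6.7, 0.0, -0.0, -0.0]
[-12.0, -0.3, 6.7, 0.0, -0.0, -0.0]
[-12.0, -0.3, 6.7, 0.0, -0.0, -0.0]
```

>>> {"name": "arm_command", "arguments": {
  "targets": [
    [-12,0,0,0,0,0],
    [-12,0,0,0,0,0],
    [-12,0,5,0,0,0],
    [-12,0,20,0,0,0],
    [0,0,30,0,0,0],
    [0,0,20,0,0,0]
  ]
}}

```text
clock: 5.7
position: [0.4857, 0.0277, 0.1025]
tool_rot: [-3.139, -0.008, -0.144]
force: [-0.3, 0.7, 0.4]
grip_width: 0.0384
```

Run:
```python
from h import *
f=bot.grab_frame("side"); o=bot.observe(); print(o["position"],L(o["position"]),o["tool_rot"],o["force"],o["grip_width"])
plan(W(-.225,0,.018),[np.pi,0,YAW],5)
cv2.imwrite("pics/s5.png",cv2.resize(f["color"][80:260,250:430,::-1],None,fx=3.2,fy=3.2,interpolation=2))
```

```text
[0.48443059 0.02754057 0.10023509] [-2.27833528e-01 -2.05243385e-04  1.00235093e-01] [-3.13980588 -0.00465843 -0.14351513] [-2.92737915  0.72957654 -4.60772502] 0.03849484554053777
[0.5, -0.0, 16.4, -0.0, -0.1, -0.0]
[0.5, -0.0, 16.4, -0.0, -0.1, -0.0]
[0.5, -0.0, 16.4, -0.0, -0.1, -0.0]
[0.5, -0.0, 16.4, -0.0, -0.1, -0.0]
[0.6, -0.0, 16.4, -0.0, -0.1, -0.0]
```

View pics/s5.png

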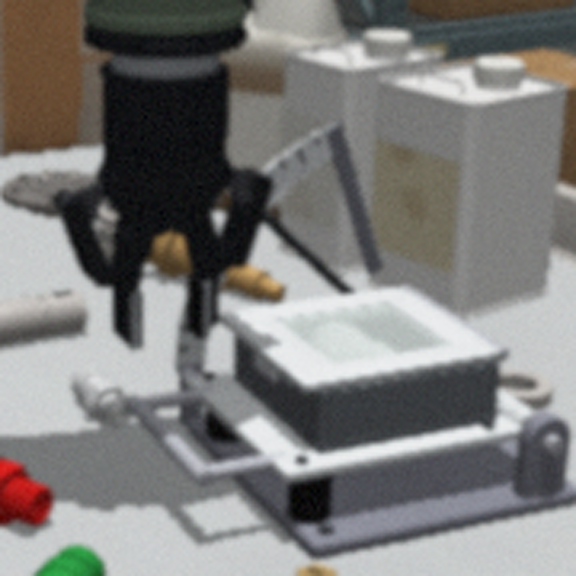

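The lid is shut and the open fingers, with tips near crop (128,345) and (200,330), straddle the bar, whose middle is near (167,437). Now I'll lower the gripper and close it.

>>> {"name": "arm_command", "arguments": {
  "targets": [
    [0.5,0,16,0,0,0],
    [0.5,0,16,0,0,0],
    [0.5,0,16,0,0,0],
    [0.5,0,14,0,0,0],
    [0.5,0,14,0,0,0],
    [0,0,4,0,0,0]
  ]
}}

```text
clock: 6.35
position: [0.486, 0.027, 0.0177]
tool_rot: [-3.141, -0.002, -0.144]
force: [0.8, 0.7, 1.0]
grip_width: 0.0387
```

>>> {"name": "arm_command", "arguments": {
  "targets": [
    [0,0,1,0,0,0],
    [0,0,0,0,0,0],
    [0,0,0,0,0,0],
    [0,0,0,0,0,0],
    [0,0,0,0,0,0],
    [0,0,0,0,0,0]
  ],
  "grip": 0,
  "grip_force": 60
}}

```text
clock: 6.95
position: [0.4875, 0.0267, 0.0188]
tool_rot: [-3.141, -0.005, -0.145]
force: [1.5, -0.3, -3.8]
grip_width: 0.0101
```

Run:
```python
from h import *
f=bot.grab_frame("side"); o=bot.observe(); print(o["position"],L(o["position"]),o["tool_rot"],o["force"],o["grip_width"])
# per 4 deg row rigid rotation about hinge, tool axes
R=Ro.from_euler("xyz",o["tool_rot"]); Q=Ro.from_rotvec(AY*np.radians(4)); Hh=H
d=Q.apply(o["position"]-Hh)+Hh-o["position"]; print((R.inv().apply(d)*1000).round(2),np.degrees((R.inv()*Q*R).as_rotvec()).round(2))
```

```text
[0.48744975 0.02667683 0.01878949] [-0.22472252 -0.00063301  0.01878949] [-3.14099782 -0.00514581 -0.14469871] [ 0.65941412 -1.27366273 -3.57800213] 0.0101505959171577
[ -1.55  -0.   -15.76] [-0.01 -4.    0.  ]
```

The grip closed on the bar: width 10 mm against its 12 mm, with the TCP in line with it. Now I'll raise the plate along its arc.

>>> {"name": "arm_command", "arguments": {
  "targets": [
    [-0.5,0,-8,0,-2,0],
    [-1.5,0,-16,0,-4,0],
    [-1.5,0,-16,0,-4,0],
    [-1.5,0,-16,0,-4,0]
  ]
}}

```text
clock: 7.4
position: [0.487, 0.0265, 0.0768]
tool_rot: [3.141, 0.245, -0.144]
force: [7.8, 1.6, -7.1]
grip_width: 0.0099
```

```bash
cat >> h.py <<'E'
def arc(deg):
    o=bot.observe(); R=Ro.from_euler("xyz",o["tool_rot"]); l=L(o["position"]); tz=R.apply([0,0,1])
    g=L(o["position"]-.034*tz)-[0,0,.05]; print("L",l.round(4),"grasp r",np.hypot(g[0],g[2]).round(4),"ang",np.degrees(np.arctan2(g[2],-g[0])).round(2),"tool tilt",np.degrees(np.arctan2(tz@AX,-tz[2])).round(2),"f",o["force"].round(1),"m",o["moment"].round(2),o["grip_width"],o["clock"])
E
python3 -c "
from h import *; arc(0)"
```

```text
L [-0.2252 -0.0008  0.0768] grasp r 0.225 ang 15.41 tool tilt -14.03 f [ 7.8  1.6 -7.1] m [ 0.13 -2.05 -0.28] 0.009908360495967461 7.4
```

>>> {"name": "arm_command", "arguments": {
  "targets": [
    [1,0,-15.7,0,0,0],
    [2,0,-15.6,0,0,0],
    [3,0,-15.4,0,0,0],
    [4,0,-15.1,0,0,0],
    [5,0,-14.8,0,0,0]
  ]
}}

```text
clock: 7.9
position: [0.5201, 0.0212, 0.1496]
tool_rot: [3.139, 0.251, -0.145]
force: [6.1, -1.0, -9.0]
grip_width: 0.0099
```

Run:
```python
from h import *
f=bot.grab_frame("side"); arc(0)
cv2.imwrite("pics/s6.png",cv2.resize(f["color"][80:260,270:450,::-1],None,fx=3.2,fy=3.2,interpolation=2))
```

```text
L [-0.1901 -0.0014  0.1514] grasp r 0.226 ang 36.48 tool tilt -14.25 f [-5.4  0.   2.9] m [-0.16  1.29 -0.08] 0.009857898786990124 7.95
```

View pics/s6.png

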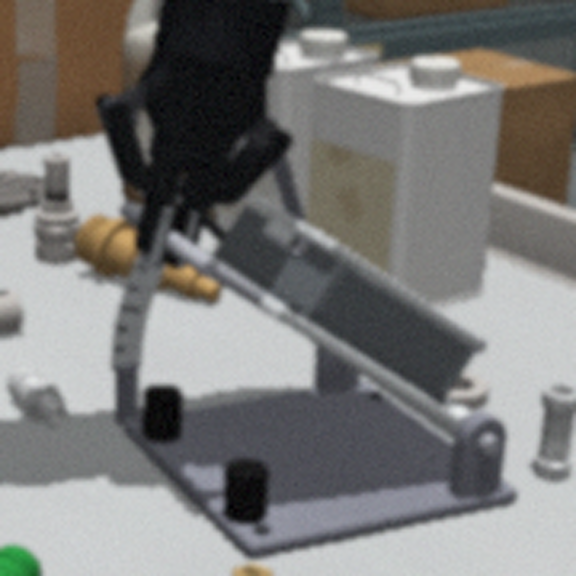

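The plate stands at about 36°, with the bar held firmly and the lid shut. I'll raise it about 8° more.

>>> {"name": "arm_command", "arguments": {
  "targets": [
    [4.8,0,-10.8,0,0,0],
    [5.4,0,-10.5,0,0,0],
    [4,0,-7,0,0,0],
    [0,0,0,0,0,0],
    [0,0,0,0,0,0],
    [0,0,0,0,0,0]
  ]
}}

```text
clock: 8.55
position: [0.5402, 0.018, 0.1751]
tool_rot: [3.139, 0.254, -0.145]
force: [-3.9, -0.0, -0.2]
grip_width: 0.0098
```

Run:
```python
from h import *
arc(0)
import pickle
f=bot.grab_frame("side"); T=bot.grab_frame("top"); pickle.dump((f,T),open("f1.pkl","wb"))
arc(0)
cv2.imwrite("pics/s7.png",np.vstack([cv2.resize(f["color"][90:240,290:450,::-1],None,fx=2.5,fy=2.5,interpolation=2),cv2.resize(T["color"][130:220,270:430,::-1],None,fx=2.5,fy=2.5,interpolation=2)]))
```

```text
L [-0.1713 -0.0018  0.1751] grasp r 0.2269 ang 44.15 tool tilt -14.56 f [-3.9 -0.  -0.2] m [-0.17  0.5  -0.13] 0.009794924188162206 8.55
L [-0.1713 -0.0018  0.1751] grasp r 0.2269 ang 44.16 tool tilt -14.56 f [-2.8 -1.6 -0.4] m [-0.15  0.51 -0.12] 0.00995563784104325 8.65
```

View pics/s7.png

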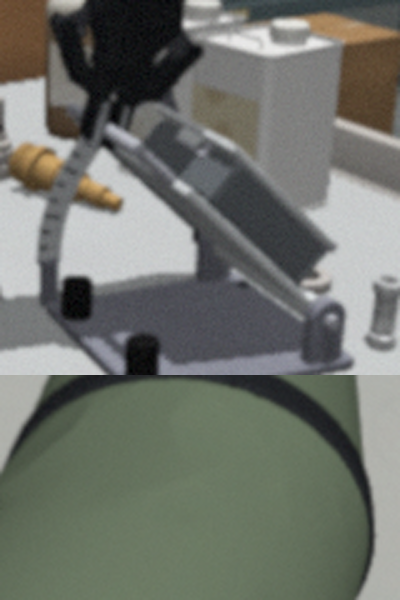

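Run:
```python
from h import *
import pickle
f,T=pickle.load(open("f1.pkl","rb")); g=f["color"].mean(2)
pts=[]
for u in range(372,412,4):
    c=g[150:225,u]; v0=int(90+(188+(((u-290)*2.5)-185)*(122/125))/2.5)
    v0=int(90+(188+((u-290)*2.5-185)*122/125)/2.5); w=g[v0-8:v0+10,u]; print(u,v0,w.round().astype(int).tolist())
# segment depth points: near-side nodes, plane normals from nest side/lid
v,u=np.mgrid[90:220,330:430]; uv=np.c_[u.ravel(),v.ravel()].astype(float); o,d=ray(f,uv); P=o+d*f["depth"][90:220,330:430].reshape(-1,1)
l=(P-H*[1,1,0])@np.c_[AX,AY,AZ]
k=(l[:,2]>.03)&(np.abs(l[:,1]+.08)<.004)&(l[:,0]>-.19)&(l[:,0]<.01)&(f["depth"][90:220,330:430].ravel()>0)
q=l[k]; s,c=np.polyfit(-q[:,0],q[:,2]-.05,1); r=q[:,2]-.05+q[:,0]*s-c; kk=np.abs(r)<.012; s,c=np.polyfit(-q[kk,0],q[kk,2]-.05,1)
print(k.sum(),kk.sum(),"plate side slope",np.degrees(np.arctan(s)),c)
```

```text
372 173 [100, 103, 96, 92, 100, 119, 130, 132, 126, 115, 101, 86, 80, 76, 74, 75, 75, 70]
376 176 [70, 66, 66, 61, 64, 89, 109, 131, 132, 120, 112, 104, 89, 79, 78, 78, 79, 78]
380 180 [60, 58, 58, 59, 63, 97, 122, 133, 129, 119, 109, 99, 84, 79, 74, 77, 77, 74]
384 184 [59, 62, 56, 60, 82, 105, 129, 130, 131, 116, 109, 89, 82, 77, 73, 79, 76, 82]
388 188 [60, 57, 55, 66, 78, 104, 123, 131, 123, 116, 106, 92, 77, 76, 78, 79, 86, 91]
392 192 [56, 60, 59, 66, 83, 117, 132, 132, 118, 112, 96, 85, 77, 77, 84, 89, 94, 93]
396 196 [54, 58, 56, 71, 97, 123, 132, 128, 123, 105, 91, 82, 78, 81, 90, 94, 95, 97]
400 200 [59, 61, 64, 78, 100, 121, 123, 125, 112, 100, 92, 80, 84, 92, 93, 94, 106, 129]
404 204 [59, 62, 64, 81, 105, 126, 130, 121, 111, 95, 84, 86, 91, 94, 98, 115, 134, 129]
408 208 [56, 63, 74, 91, 115, 131, 132, 115, 108, 99, 98, 95, 94, 99, 118, 137, 132, 109]
278 277 plate side slope 43.52330086800072 -0.00135437115016785
```

Run:
```python
from h import *
import pickle
f,T=pickle.load(open("f1.pkl","rb"))
uv=[(376,173.55),(380,177.1),(384,180.8),(388,184.85),(392,188.5),(396,192.1),(400,196),(404,199.8),(408,203.4)]
o,d=ray(f,uv); ol=L(o); dl=d@np.c_[AX,AY,AZ]
for Y in (-.08,-.065):
    P=ol+dl*((Y-ol[1])/dl[:,1])[:,None]; s,c=np.polyfit(-P[:,0],P[:,2]-.05,1); print(Y,np.degrees(np.arctan(s)),c)
o=bot.observe();print(o["qd"].round(4))
```

```text
-0.08 43.34561049903957 0.005761295315250304
-0.065 43.345610499039594 0.008168857467769845
[-0.0011 -0.0002  0.0023 -0.0042  0.0015  0.0022  0.0006]
```

>>> {"name": "arm_command", "arguments": {
  "targets": [
    [1.4,0,-2.4,0,0,0],
    [1.2,0,-2,0,0,0],
    [0,0,0,0,0,0],
    [0,0,0,0,0,0],
    [0,0,0,0,0,0],
    [0,0,0,0,0,0],
    [0,0,0,0,0,0],
    [0,0,0,0,0,0]
  ]
}}

```text
clock: 9.45
position: [0.5434, 0.0175, 0.1787]
tool_rot: [3.139, 0.255, -0.145]
force: [-3.2, -0.6, -0.1]
grip_width: 0.0098
```

Run:
```python
from h import *
arc(0); f=bot.grab_frame("side"); arc(0)
v,u=np.mgrid[90:220,330:430]; uv=np.c_[u.ravel(),v.ravel()].astype(float); o,d=ray(f,uv); Z=f["depth"][90:220,330:430].reshape(-1,1); l=(o+d*Z-H*[1,1,0])@np.c_[AX,AY,AZ]
k=(l[:,2]>.03)&(np.abs(l[:,1]+.08)<.004)&(l[:,0]>-.19)&(l[:,0]<.01)&(Z[:,0]>0); q=l[k]
print("plate slope",np.degrees(np.arctan(np.polyfit(-q[:,0],q[:,2],1)[0])))
g=f["color"].max(2)  # dark setting hand still visible?
cv2.imwrite("pics/s8.png",cv2.resize(f["color"][90:240,290:450,::-1],None,fx=4,fy=4,interpolation=2))
```

```text
L [-0.168  -0.0018  0.1787] grasp r 0.227 ang 45.39 tool tilt -14.62 f [-3.2 -0.6 -0.1] m [-0.13  0.66 -0.04] 0.00984707011545824 9.45
L [-0.168  -0.0018  0.1787] grasp r 0.227 ang 45.39 tool tilt -14.62 f [-3.3 -1.9  0.6] m [-0.13  0.65 -0.09] 0.009898940343919325 9.5
plate slope 44.65055105130766
```

View pics/s8.png

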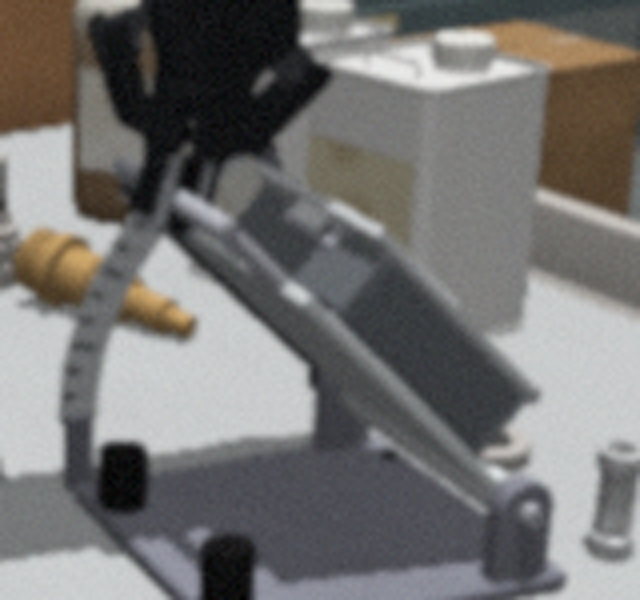

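The plate now stands parallel with the dark setting hand. The hand shows along crop (180,230) to (310,360), the same image line as at the start. Everything is still, so I'll hand in.

```bash
python3 -c "
from h import *; arc(0); print(bot.observe()['qd'].round(4)); print(bot.job_done())"
```

```text
L [-0.168  -0.0018  0.1787] grasp r 0.227 ang 45.39 tool tilt -14.62 f [-3.3 -1.9  0.6] m [-0.13  0.65 -0.09] 0.009898940343919325 9.5
[-0.0014 -0.0021  0.0007  0.0002  0.0016 -0.0014 -0.0014]
the job is handed in; nothing more can be done
None
```

I pressed the lid until its catch snapped with the swing plate down. I then gripped the bar handle, raised the plate to about 45°, and handed in at about 9.5 s with the gripper still holding it.

**Last checks**
- **Lid:** measured flat at 103 mm above the bench before lifting. It still looked shut in the last picture.
- **Plate angle:** 44.7° from the depth picture and 45.4° from the arm position.
- **Setting hand:** 44.4° from its line in the side view. The part still visible lay on the same line in the picture as at the start.
- **Hold:** the arm was still, and the grip stopped at 9.9 mm on the 12 mm bar with 60 N commanded.

**What disagreed or went less well**
- **Fingertips:** they were about 16 mm behind the reported TCP instead of 17 mm ahead. I found this by contact on the lid and allowed for it in the grasp.
- **Setting hand from the top view:** a rough two-view fix of its tip gave about 46°, and the top view alone suggested up to 48°. I trusted the side view and aimed for 45°; if 48° were right, the plate would be near the 4° limit.
- **Lid press:** I kept pressing after the snap, and the wrist force reached 85 N (limit 120 N). The shut fingertips were what pressed on the rim.
- **Carried load:** at the end the wrist showed only about 3 N sideways and almost nothing downward, so this reading does not confirm that the arm carries the plate's weight.
- **Coupling:** I did not measure its position after the lift. It is under the shut lid.

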